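# Gauge and load the sample changer

### The job

Try the loose round sample mounts one by one in the changer's gauge hole: each one that fits goes through it into the carousel, one to a pocket, with the ratchet lever stroked to bring an empty pocket under the hole for the next; the ones too wide for the hole go into the steel reject tray. Stroke the lever just so many times that the square standard block under the clear cover ends at the black pointer and never runs past it. Leave the amber jar where it stands.

Things in the scene. Friction and masses are not known exactly. Their poses are not given: they have to be found in the camera images.
- mount1_c (a point): Centre (half-way up) of a loose plain grey round sample mount (solid cylinder, about 35 g, may be absent), standing on the bench at first. 24 mm high; diameter either 34 mm (fits the gauge hole) or 40 mm (too wide): not told which, try it. z axis along the cylinder; one end shows a steel strip; either end may be up.
- mount2_c (a point): Centre (half-way up) of a loose plain grey round sample mount (solid cylinder, about 35 g, may be absent), standing on the bench at first. 24 mm high; diameter either 34 mm (fits the gauge hole) or 40 mm (too wide): not told which, try it. z axis along the cylinder; one end shows a steel strip; either end may be up.
- mount3_c (a point): Centre (half-way up) of a loose plain grey round sample mount (solid cylinder, about 35 g, may be absent), standing on the bench at first. 24 mm high; diameter either 34 mm (fits the gauge hole) or 40 mm (too wide): not told which, try it. z axis along the cylinder; one end shows a steel strip; either end may be up.
- mount4_c (a point): Centre (half-way up) of a loose plain grey round sample mount (solid cylinder, about 35 g, may be absent), standing on the bench at first. 24 mm high; diameter either 34 mm (fits the gauge hole) or 40 mm (too wide): not told which, try it. z axis along the cylinder; one end shows a steel strip; either end may be up.
- mount5_c (a point): Centre (half-way up) of a loose plain grey round sample mount (solid cylinder, about 35 g, may be absent), standing on the bench at first. 24 mm high; diameter either 34 mm (fits the gauge hole) or 40 mm (too wide): not told which, try it. z axis along the cylinder; one end shows a steel strip; either end may be up.
- gauge (a point): Centre of the round gauge hole, 37 mm wide with a 2 mm chamfer, at the level of the cover's top face, 77 mm above the bench. It goes straight through the 10 mm cover. A mount that fits, let go in it, drops and lies wholly below the cover if the pocket beneath is empty and square under the hole. x axis: from the hole to the carousel axis; z up.
- axis (a point): Vertical axis of carousel and lever, at the cover's top face, 77 mm above the bench; axes as the changer's: the gauge hole lies 100 mm to its -x side, the lever on its +y side. The flat clear cover is 260 x 260 mm, centred here; nothing on it is higher than 4 mm. Under it the white carousel has 10 pockets, 58 x 48 mm, floor 41 mm below the cover's top face, 31 mm below its underside.
- carousel (a joint): Carousel angle, rad, 0 at the start, grows anticlockwise seen from above; one pocket = 0.628 rad (36 degrees). At multiples of 0.628 a pocket is square under the hole and another at the pointer. It stays where it is left and is not turned back; a full stroke leaves it at the next multiple. Empty at the start: the pocket under the hole and the three that follow.
- lever (a joint): Ratchet lever angle, rad: 0 home, 0.75 at the end stop, anticlockwise seen from above. The pawl takes up the carousel after 0.12 rad and has moved it one pocket at the stop; let go, a spring brings the lever home and the carousel stays. A stroke must reach the stop, and the lever come home before the next. Takes 2 to 4 N at the knob.
- lever_knob (a point): Middle of the lever's black upright knob: a post 16 mm in diameter, 200 mm from the carousel axis, reaching from 17 to 72 mm above the bench; this point is 45 mm up. It goes round the axis with the lever: push it anticlockwise (seen from above) from its clockwise side. The flat lever arm reaches 22 mm above the bench.
- standard_c (a point): Centre of the square standard block, dark bare steel, 28 x 28 x 24 mm high, loose in a carousel pocket under the clear cover (two round 30 mm mounts lie in other pockets: leave them). It rides with the carousel, 5 to 7 pockets short of the pointer at the start, and may lie up to 17 mm off the middle of its pocket.
- pointer_place (a point): Middle of the pocket place at the black pointer on the cover, 100 mm from the carousel axis, one pocket (36 degrees anticlockwise, seen from above) beyond the gauge hole; 12 mm above the carousel floor.
- past_place (a point): Middle of the next pocket place, one pocket (36 degrees) anticlockwise beyond the pointer: the standard must not get there.
- tray: Loose open steel reject tray, outside 110 mm (its x) by 170 mm (its y) by 28 mm high, walls and floor about 4 mm thick, 0.7 kg. Origin at the centre of its underside, z up.
- jar_c (a point): Centre of a small amber glass jar with a white cap, 38 mm in diameter and 45 mm high, standing among the mounts; leave it there.
Mind the look-alikes: they are no part of the job. Leave any pink or turquoise look-alike of the part that bears mount1_c alone.

How it is judged:
By the outcome, as a careful person would: the job done as asked, in the order asked, and still so for the second after the job is handed in, with the robot touching nothing.
Of mount1, mount2, mount3, mount4, mount5 only 2 to 4 are there at a start; the rules pass over those that are not, and their reading is None.
At some moment in a run one of mount1, mount2, mount3, mount4, mount5 may be knocked a few centimetres aside while the robot is not near it.
Once in a run the grip may slacken for a moment while it holds something.
It also fails if it takes over 210 s, if anything falls off the work surface, if the arm or the gripper's body presses on something with over 40 N, if the wrist force passes 120 N, or if a joint passes its speed limit or range.

### The arm

A 6-joint arm with a two-finger parallel gripper is mounted at the origin on the work surface. World frame = base frame: x ahead of the robot, y to its left, z up, the work surface at z = 0. Lengths are in mm, angles in rad, forces in N, time in s.
With the tool pointing down it reaches from about 275 to 825 mm from the base axis. Payload 5.2 kg.
Tool frame: the origin (TCP) lies midway between the tips of the shut fingers; the grasp point (between the pads) lies 19 mm behind it; z points along the fingers, y is the line along which they close (so a half turn about z gives the same grasp; the last joint's range is limited). The gripper opens to 93 mm and grips with 3 to 60 N. Pads are 15 mm wide; open, the fingers measure 128 mm over their backs; the gripper's body (75 mm by 188 mm) begins 65 mm behind the grasp point.
Start: joints at [1.077, 0.259, 1.535, -0, 1.348, -0.203], TCP at [157.673, 526.92, 218.653] pointing down, gripper open.
Joint ranges: [-3.14, 3.14], [-0.91, 2.08], [0.19, 2.58], [-1.22, 4.36], [0.22, 2.71], [-3.12, 3.12]. Speed limits (rad/s): [2.57, 2.57, 3.14, 3.14, 3.14, 3.14].

### API

Orientations are given as a unit quaternion [x, y, z, w].
In Python, from plant import bot gives the robot as it stands. The module is installed in compiled form; this text tells all that it offers.
- The arm moves only by the shell command python3 -m jog 'ROWS'. ROWS is JSON, a list of rows, each an object of numbers: "x", "y", "z": the shift along the world's x, y, z in m; "wx", "wy", "wz": the turn, a rotation vector about the world's x, y, z in degrees; "grip": the gripper command: -1 is shut, 1 is fully open, values between are in proportion. A call has 1 to 8 rows; each row is the pose to reach, as a shift and turn from the pose commanded when the call began; what a row does not reach only later rows make up. A row lasts 1/8 s, in which the tool goes at most 62.5 mm and 10.7 degrees, less where a joint would pass 70% of its speed; a pose out of reach is approached as far as the arm can. A call with a gripper value outside its range is refused whole. The fingers move at their own pace and stop on an object; the grip force is fixed at half the most. Time passes only in rows, so rows that repeat a pose let the fingers close. It gives the time, the measured TCP pose, the force, the opening and the grip force at its end, in the units of the state.
- bot.observe(): the state, without advancing time (a new reading comes with each control period).
- bot.snapshot(name): name is "scene" or "top"; returns a dict with "pixels" (420x560x3 uint8, red, green, blue), "range_z" (420x560 float32, mm along the optical axis (not along the pixel's ray), 0 where there is no reading), "vertical_fov" (degrees; the focal length in pixels is half the picture's height over the tangent of half this angle, whatever the lens; pixels are square), "cx", "cy" (the principal point, pixels), "R" (3x3) and "t" (3): a world point X has camera coordinates R X + t. Camera axes: x right, y down, z forward; pixel columns grow to the right and rows downward; lengths in mm; the calibration is good to about 2 mm. A picture is of the moment at which its call begins.
- bot.job_done(): hands the job in; it is judged then, once.
The state is a dict: "time_s": time; "q": joint angles; "qvel": joint speeds; "tau": joint torques, N m; "tool_pos": TCP position; "tcp_rot": TCP orientation; "force": force on the tool from outside, world axes, zero at the start; "wrist_torque": the same for the moment, N m; "gripper_width": finger opening in mm; "grasp_force": force on a finger pad.
Only numpy, scipy, OpenCV 4.12 (cv2) and the standard library are available. Lean on these libraries where they do the work, as an engineer would, in place of code of your own. Each camera call takes 0.05 s, during which the arm holds its last target. There are 200 camera calls.

## Working session

There is one attempt and no reset: what is moved stays moved. The work goes in short steps, Python scripts to look and compute and a shell command to move; the robot and the scene stay as the last step left them, time stands still between calls to the robot, and variables do not carry over. Pictures are saved under pics/ and viewed, at most 14 in all, crops included, and the job is handed in when it is done.

```bash
mkdir -p pics; cat > h.py <<'E'
import numpy as np,cv2
from plant import bot
def snap(n,f=None):
    s=bot.snapshot(n)
    if f: cv2.imwrite('pics/'+f,s['pixels'][:,:,::-1])
    s['f']=s['pixels'].shape[0]/2/np.tan(np.radians(s['vertical_fov'])/2)
    s['R']=np.array(s['R']);s['t']=np.array(s['t']);return s
def ray(s,u,v,z):
    d=s['R'].T@np.array([(u-s['cx'])/s['f'],(v-s['cy'])/s['f'],1]);c=-s['R'].T@s['t']
    return c+d*(z-c[2])/d[2]
def proj(s,X):
    p=s['R']@np.array(X)+s['t'];return p[:2]/p[2]*s['f']+[s['cx'],s['cy']]
def cloud(s):
    v,u=np.mgrid[:420,:560];Z=s['range_z']
    P=np.stack([(u-s['cx'])/s['f']*Z,(v-s['cy'])/s['f']*Z,Z],-1)
    W=(P-s['t'])@s['R'];W[Z==0]=np.nan;return W
E
python3 - <<'E'
from h import *
for n in('scene','top'):
    s=snap(n,n+'0.png');print(n,s['f'],-s['R'].T@s['t'],s['R'].round(2).tolist())
o=bot.observe();print(o)
E
```

```text
scene 387.0109845090246 [ 871.44253782 -528.71668051  474.23434994] [[0.81, 0.59, -0.01], [0.3, -0.42, -0.85], [-0.51, 0.69, -0.52]]
top 434.1864664998544 [392.83880109  -4.8725232  888.91756866] [[-0.0, -1.0, 0.0], [-1.0, -0.0, -0.1], [0.1, -0.0, -1.0]]
{'time_s': 0.1, 'q': array([ 1.07717650e+00,  2.59285162e-01,  1.53596003e+00, -1.59469957e-05,
        1.34797597e+00, -2.02800826e-01]), 'qvel': array([-0.00056949, -0.00123162, -0.00324254,  0.00022706,  0.00022371,
        0.000897  ]), 'tau': array([ 2.69842189e-03, -4.38204324e+01, -2.84642690e+01,  7.24287168e-02,
        3.62637942e-02, -4.30011039e-05]), 'tool_pos': array([157.45698494, 526.47916106, 217.89819209]), 'tcp_rot': array([ 1.44895824e-01,  9.89446581e-01, -7.68042034e-04, -2.70529201e-04]), 'force': array([0.26530954, 0.4528891 , 0.20970285]), 'wrist_torque': array([ 0.01294538,  0.01963262, -0.0092355 ]), 'grasp_force': 0.0, 'gripper_width': 92.91702302687614}
```

View pics/top0.png

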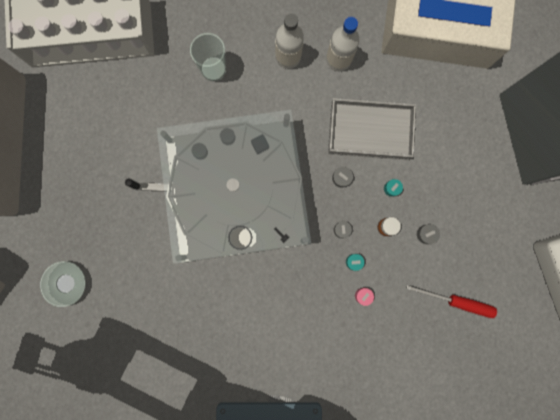

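View pics/scene0.png

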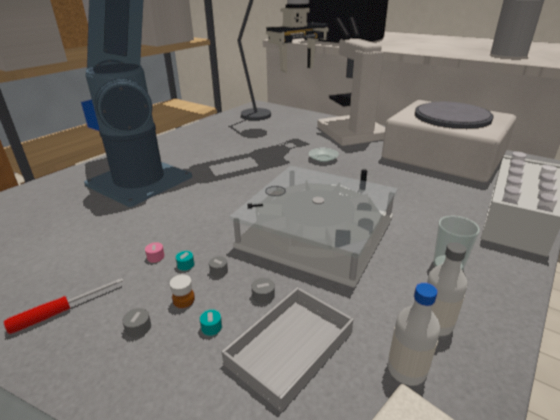

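Top view: three grey mounts at px (343,177), (343,229) and (429,234). The jar is at (390,227), with turquoise look-alikes at (394,187) and (356,262) and a pink one at (365,297). The tray is at (372,129), gauge hole at (242,237), carousel axis at (233,185), pointer at (282,236), knob at (130,184) and square standard at (260,144). The scene view agrees and shows no fourth grey mount.

```bash
python3 - <<'E'
from h import *
s=snap('top');W=cloud(s);hsv=cv2.cvtColor(s['pixels'],cv2.COLOR_RGB2HSV)
m=((W[...,2]>12)&(W[...,2]<60)).astype(np.uint8);m=cv2.morphologyEx(m,cv2.MORPH_OPEN,np.ones((3,3)))
n,l,st,c=cv2.connectedComponentsWithStats(m)
for i in range(1,n):
    if st[i,4]<60: continue
    p=W[l==i];zt=np.nanpercentile(p[:,2],90);q=p[p[:,2]>zt-6]
    (u,v),r=cv2.minEnclosingCircle(np.argwhere((l==i)&(W[...,2]>zt-6))[:,::-1].astype(np.float32))
    print(c[i].round(),st[i,:5],'zt',round(zt,1),'ctr',ray(s,u,v,zt)[:2].round(1),'size',np.ptp(q[:,:2],0).round(1),'hsv',hsv[l==i].mean(0).round())
for nm,u,v,z in[('gauge',242,237,77),('axis',233,185,77),('std',260,145,60),('knob',131,184,72),('pointer',282,236,77)]:print(nm,ray(s,u,v,z).round(1),W[v,u].round(1))
big=cv2.resize(s['pixels'][100:280,110:330],None,fx=3.6,fy=3.3,interpolation=cv2.INTER_CUBIC)
big=cv2.resize(s['pixels'][105:270,115:325],None,fx=3.6,fy=3.6,interpolation=cv2.INTER_CUBIC)
cv2.imwrite('pics/chg.png',big[:,:,::-1])
E
```

```text
[146.  10.] [143   0   7  21 119] zt 54.7 ctr [882.8 251.7] size [46.8  4.5] hsv [22. 25. 81.]
[433.  50.] [ 383    0  116   67 1496] zt 54.8 ctr [ 842.9 -355.5] size [125.5 220.4] hsv [ 21.  41. 103.]
[148.  38.] [144  22   9  32 189] zt 53.4 ctr [833.7 247.6] size [48.8  7.1] hsv [22. 25. 83.]
[136.  43.] [131  40  11   8  75] zt 41.1 ctr [825.3 273.4] size [ 6.2 13.2] hsv [17. 20. 94.]
[113.  46.] [107  42  13   9  94] zt 37.6 ctr [821.7 321.4] size [ 8.8 16.6] hsv [17. 20. 93.]
[89. 47.] [81 44 15  8 93] zt 37.8 ctr [817.3 373.3] size [ 6.5 22.1] hsv [17. 20. 92.]
[207.  52.] [195  44  28  20 338] zt 55.0 ctr [787.  119.9] size [35.1 53.8] hsv [ 44.  17. 106.]
[66. 50.] [58 46 15  9 95] zt 40.1 ctr [809.8 420.9] size [ 6. 15.] hsv [17. 20. 90.]
[42. 52.] [37 49 12  8 85] zt 36.9 ctr [806.  466.2] size [ 7.9 12.7] hsv [17. 19. 89.]
[26. 57.] [ 20  50  13  16 157] zt 50.1 ctr [790.1 496.5] size [16.3  6.7] hsv [22. 25. 82.]
[287.  60.] [275  51  26  17 240] zt 55.2 ctr [793.2 -38.1] size [17.2 46.1] hsv [ 21.  37. 103.]
[337.  62.] [327  52  25  18 246] zt 54.6 ctr [ 787.3 -143.1] 
[... 1463 characters left out ...]
7  17 139] zt 18.9 ctr [359.4 423.8] size [31.8 51.8] hsv [ 49.  19. 146.]
[ 46. 293.] [ 40 280  18  26 163] zt 18.8 ctr [316.3 433.5] size [48.8 37.6] hsv [ 47.  18. 148.]
[418. 290.] [408 287  21   8  66] zt 17.6 ctr [ 319.9 -296.4] size [14.  39.7] hsv [ 21.  21. 144.]
[364. 297.] [356 289  18  17 247] zt 25.7 ctr [ 307.7 -188.5] size [31.2 32.9] hsv [157.  98. 199.]
[473. 307.] [449 295  48  24 593] zt 26.5 ctr [ 290.7 -402. ] size [42.6 89.3] hsv [  1. 191. 148.]
gauge [423.6  49.1  77. ] [425.2  51.8  36.2]
axis [521.8  66.8  77. ] [521.6  66.7  78.3]
std [603.2  16.4  60. ] [598.3  15.9  79.3]
knob [524.5 261.1  72. ] [524.9 262.1  69.1]
pointer [425.5 -25.6  77. ] [425.2 -25.4  83.3]
```

View pics/chg.png

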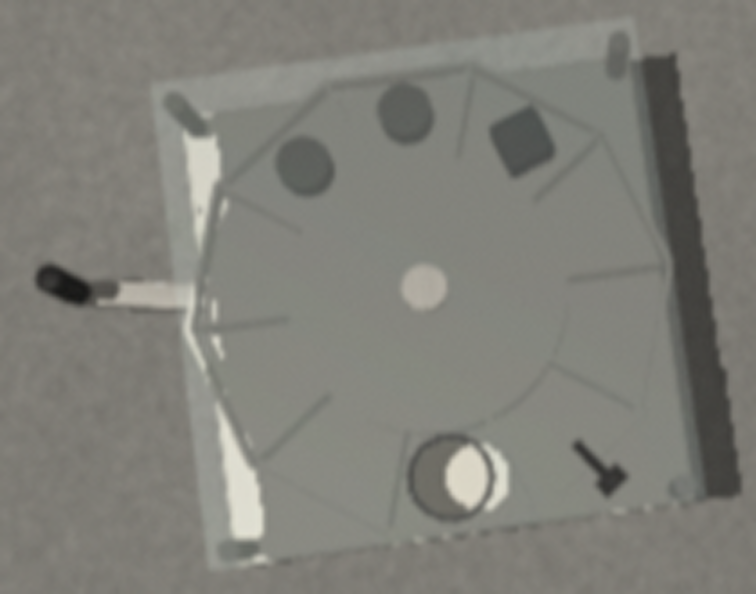

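```bash
python3 -m jog '[{"x":0.07,"y":-0.17,"z":0,"wz":8},{"x":0.07,"y":-0.17,"z":0,"wz":16.7},{"x":0.07,"y":-0.17,"z":0,"wz":16.7},{"x":0.14,"y":-0.335,"z":0,"wz":16.7},{"x":0.14,"y":-0.335,"wz":16.7},{"x":0.14,"y":-0.335,"wz":16.7},{"x":0.16,"y":-0.4,"wz":16.7,"grip":0.3},{"x":0.16,"y":-0.4,"wz":16.7,"grip":0.3}]'
python3 -m jog '[{"x":0.122,"y":-0.275,"z":-0.05,"grip":0.3},{"x":0.122,"y":-0.275,"z":-0.09,"grip":0.3},{"x":0.122,"y":-0.275,"z":-0.09,"grip":0.3},{"x":0.122,"y":-0.275,"z":-0.09,"grip":0.3},{"x":0.122,"y":-0.275,"z":-0.09,"grip":0.3},{"x":0.122,"y":-0.275,"z":-0.09,"grip":0.3},{"x":0.122,"y":-0.275,"z":-0.09,"grip":0.3}]'
python3 - <<'E'
from h import *
s=snap('top','t1.png')
for nm,u,v,z in[('gauge',240.3,237.5,77),('axis',232.8,184.7,77),('std',260,144.2,60),('knob',127.5,181.4,72),('tray',372.5,128.5,28),('trayTL',331,100,28),('trayTR',415,103,28),('trayBR',414,158,28)]:print(nm,ray(s,u,v,z).round(1))
o=bot.observe();print(o['tool_pos'],o['tcp_rot'],o['q'])
E
```

```text
gauge [422.7  52.3  77. ]
axis [522.3  67.2  77. ]
std [604.8  16.4  60. ]
knob [529.5 267.9  72. ]
tray [ 645.6 -211.2   28. ]
trayTL [ 705.2 -127.7   28. ]
trayTR [ 698.9 -299.2   28. ]
trayBR [ 584.7 -293.5   28. ]
[157.53981252 526.64081614 218.14253843] [ 1.44889179e-01  9.89447746e-01 -5.05928011e-04 -1.66971688e-04] [ 1.07719405e+00  2.59080323e-01  1.53562596e+00 -3.21450588e-05
  1.34795145e+00 -2.02793178e-01]$[0]: bad value
$[0]: bad value
```

```bash
python3 -m jog '[{"x":0.02,"y":-0.05}]';python3 -m jog '[{"x":0.0,"y":0.0,"z":0.0,"wx":0,"wy":0,"wz":2,"grip":1}]'; python3 -m jog --help | head -20
```

```text
time_s: 0.32
tool_pos: [157.6, 526.8, 218.4]
tcp_rot: [0.127, 0.992, -0.0, -0.0]
force: [0.3, -0.2, -0.2]
gripper_width: 93.0
grasp_force: 0.0$[0]: bad value
invalid input: not JSON, or not a number
```

```bash
python3 -m jog '[{"x":0.02,"y":-0.05,"z":0,"wx":0,"wy":0,"wz":8,"grip":1},{"x":0.05,"y":-0.11,"z":0,"wx":0,"wy":0,"wz":14.7,"grip":1},{"x":0.07,"y":-0.17,"z":0,"wx":0,"wy":0,"wz":14.7,"grip":1},{"x":0.1,"y":-0.22,"z":0,"wx":0,"wy":0,"wz":14.7,"grip":1},{"x":0.12,"y":-0.28,"z":0,"wx":0,"wy":0,"wz":14.7,"grip":0.3},{"x":0.14,"y":-0.33,"z":0,"wx":0,"wy":0,"wz":14.7,"grip":0.3},{"x":0.16,"y":-0.39,"z":0,"wx":0,"wy":0,"wz":14.7,"grip":0.3},{"x":0.18,"y":-0.44,"z":0,"wx":0,"wy":0,"wz":14.7,"grip":0.3}]'
python3 -m jog '[{"x":0.1,"y":-0.235,"z":-0.03,"wx":0,"wy":0,"wz":0,"grip":0.3},{"x":0.1,"y":-0.235,"z":-0.08,"wx":0,"wy":0,"wz":0,"grip":0.3},{"x":0.1,"y":-0.235,"z":-0.09,"wx":0,"wy":0,"wz":0,"grip":0.3},{"x":0.1,"y":-0.235,"z":-0.09,"wx":0,"wy":0,"wz":0,"grip":0.3},{"x":0.1,"y":-0.235,"z":-0.09,"wx":0,"wy":0,"wz":0,"grip":0.3},{"x":0.1,"y":-0.235,"z":-0.09,"wx":0,"wy":0,"wz":0,"grip":0.3},{"x":0.1,"y":-0.235,"z":-0.09,"wx":0,"wy":0,"wz":0,"grip":0.3}]'
```

```text
time_s: 1.32
tool_pos: [338.0, 84.9, 219.0]
tcp_rot: [-0.001, 1.0, -0.0, 0.001]
force: [1.7, 0.1, 0.8]
gripper_width: 61.3
grasp_force: 0.0
time_s: 2.2
tool_pos: [437.3, -146.7, 129.2]
tcp_rot: [-0.001, 1.0, 0.0, 0.0]
force: [0.0, -0.4, 0.2]
gripper_width: 60.7
grasp_force: 0.0
```

```bash
python3 -m jog '[{"x":0.0025,"y":-0.001,"z":-0.05,"wx":0,"wy":0,"wz":0,"grip":0.3},{"x":0.0025,"y":-0.001,"z":-0.09,"wx":0,"wy":0,"wz":0,"grip":0.3},{"x":0.0025,"y":-0.001,"z":-0.117,"wx":0,"wy":0,"wz":0,"grip":0.3},{"x":0.0025,"y":-0.001,"z":-0.117,"wx":0,"wy":0,"wz":0,"grip":-1},{"x":0.0025,"y":-0.001,"z":-0.117,"wx":0,"wy":0,"wz":0,"grip":-1},{"x":0.0025,"y":-0.001,"z":-0.117,"wx":0,"wy":0,"wz":0,"grip":-1},{"x":0.0025,"y":-0.001,"z":-0.117,"wx":0,"wy":0,"wz":0,"grip":-1},{"x":0.0025,"y":-0.001,"z":-0.117,"wx":0,"wy":0,"wz":0,"grip":-1}]'
```

```text
time_s: 3.2
tool_pos: [441.2, -149.4, 13.2]
tcp_rot: [-0.0, 1.0, -0.001, 0.001]
force: [0.1, 2.9, 8.3]
gripper_width: 33.3
grasp_force: 30.0
```

```bash
python3 -m jog '[{"x":0,"y":0,"z":0.05,"wx":0,"wy":0,"wz":0,"grip":-1},{"x":0,"y":0,"z":0.11,"wx":0,"wy":0,"wz":0,"grip":-1},{"x":-0.005,"y":0.05,"z":0.12,"wx":0,"wy":0,"wz":0,"grip":-1},{"x":-0.01,"y":0.11,"z":0.12,"wx":0,"wy":0,"wz":0,"grip":-1},{"x":-0.0175,"y":0.17,"z":0.12,"wx":0,"wy":0,"wz":0,"grip":-1},{"x":-0.0175,"y":0.2014,"z":0.11,"wx":0,"wy":0,"wz":0,"grip":-1},{"x":-0.0175,"y":0.2014,"z":0.1,"wx":0,"wy":0,"wz":0,"grip":-1},{"x":-0.0175,"y":0.2014,"z":0.1,"wx":0,"wy":0,"wz":0,"grip":-1}]'
python3 - <<'E'
from h import *
s=snap('scene','s1.png');print(proj(s,(422.7,52.3,77)),proj(s,(422.7,52.3,99)))
c=s['pixels'];u,v=proj(s,(422.7,52.3,90)).astype(int);b=cv2.resize(c[v-60:v+60,u-80:u+80],None,fx=4.5,fy=4.5,interpolation=cv2.INTER_CUBIC);cv2.imwrite('pics/s1c.png',b[:,:,::-1]);print(bot.observe()['tool_pos'])
E
```

```text
time_s: 4.2
tool_pos: [422.3, 51.8, 111.3]
tcp_rot: [-0.001, 1.0, -0.0, -0.001]
force: [-1.0, 0.2, -0.2]
gripper_width: 33.1
grasp_force: 30.0
[274.16419969 190.59748101] [273.95897324 181.47975776]
[422.72574657  51.46277784 111.64322162]
```

View pics/s1c.png

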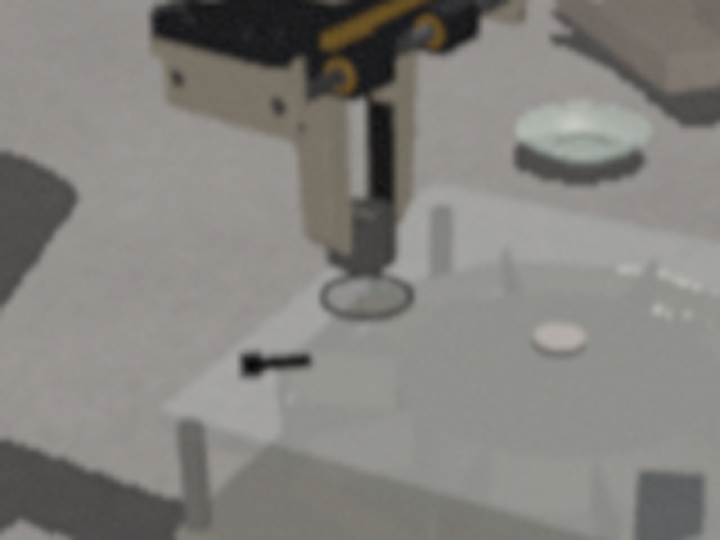

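Scene crop: the mount hangs just above the gauge hole (hole at crop (367,297), mount bottom at about (362,267)), roughly 1 to 2 mm to the left of it.

```bash
python3 -m jog '[{"x":0.001,"y":0.001,"z":-0.018,"wx":0,"wy":0,"wz":0,"grip":-1},{"x":0.001,"y":0.001,"z":-0.021,"wx":0,"wy":0,"wz":0,"grip":-1},{"x":0.001,"y":0.001,"z":-0.023,"wx":0,"wy":0,"wz":0,"grip":-1},{"x":0.001,"y":0.001,"z":-0.025,"wx":0,"wy":0,"wz":0,"grip":-1},{"x":0.001,"y":0.001,"z":-0.027,"wx":0,"wy":0,"wz":0,"grip":-1},{"x":0.001,"y":0.001,"z":-0.027,"wx":0,"wy":0,"wz":0,"grip":-1}]'
```

```text
time_s: 5.0
tool_pos: [423.7, 53.3, 84.7]
tcp_rot: [-0.0, 1.0, -0.0, 0.0]
force: [0.5, -0.0, -1.1]
gripper_width: 33.2
grasp_force: 30.0
```

```bash
python3 -m jog '[{"x":0,"y":0,"z":-0.003,"wx":0,"wy":0,"wz":0,"grip":-1},{"x":0,"y":0,"z":-0.004,"wx":0,"wy":0,"wz":0,"grip":-1},{"x":0,"y":0,"z":-0.004,"wx":0,"wy":0,"wz":0,"grip":0.3},{"x":0,"y":0,"z":-0.004,"wx":0,"wy":0,"wz":0,"grip":0.3},{"x":0,"y":0,"z":-0.004,"wx":0,"wy":0,"wz":0,"grip":0.3},{"x":0,"y":0,"z":0.05,"wx":0,"wy":0,"wz":0,"grip":0.3},{"x":0,"y":0,"z":0.1,"wx":0,"wy":0,"wz":0,"grip":0.3},{"x":0,"y":0,"z":0.1,"wx":0,"wy":0,"wz":0,"grip":-1}]'
python3 - <<'E'
from h import *
s=snap('scene','s2.png')
c=s['pixels'];u,v=274,185;b=cv2.resize(c[v-60:v+60,u-80:u+130],None,fx=3.7,fy=3.7,interpolation=cv2.INTER_CUBIC);cv2.imwrite('pics/s2c.png',b[:,:,::-1])
E
```

```text
time_s: 6.0
tool_pos: [426.5, 53.0, 188.4]
tcp_rot: [-0.0, 1.0, -0.001, 0.004]
force: [0.6, 0.5, -0.7]
gripper_width: 55.0
grasp_force: 0.0
```

View pics/s2c.png

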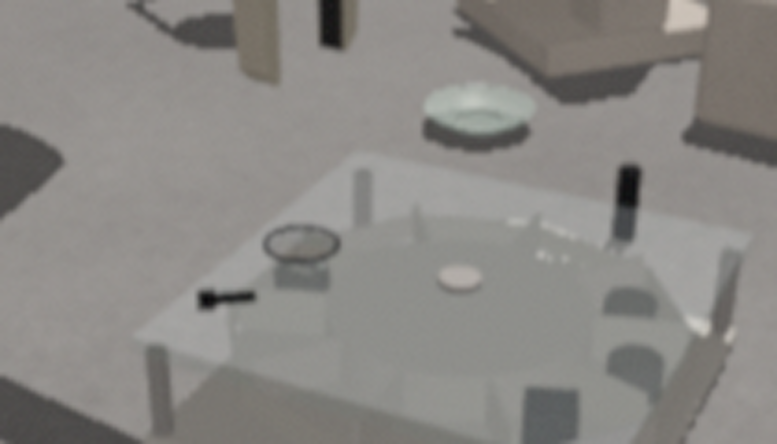

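The mount lies wholly below the cover in the pocket (crop (302,275)). Next is the lever: knob at crop (627,200).

```bash
python3 -m jog '[{"x":0.03,"y":0.05,"z":0,"wx":0,"wy":0,"wz":-5,"grip":-1},{"x":0.06,"y":0.1,"z":0,"wx":0,"wy":0,"wz":-10,"grip":-1},{"x":0.09,"y":0.15,"z":0,"wx":0,"wy":0,"wz":-10,"grip":-1},{"x":0.12,"y":0.195,"z":-0.01,"wx":0,"wy":0,"wz":-10,"grip":-1},{"x":0.1333,"y":0.2109,"z":-0.05,"wx":0,"wy":0,"wz":-10,"grip":-1},{"x":0.1333,"y":0.2109,"z":-0.11,"wx":0,"wy":0,"wz":-10,"grip":-1},{"x":0.1333,"y":0.2109,"z":-0.145,"wx":0,"wy":0,"wz":-10,"grip":-1},{"x":0.1333,"y":0.2109,"z":-0.145,"wx":0,"wy":0,"wz":-10,"grip":-1}]'
echo; python3 -m jog '[{"x":-0.0138,"y":0.0019,"z":0,"wx":0,"wy":0,"wz":4,"grip":-1},{"x":-0.0347,"y":0.003,"z":0,"wx":0,"wy":0,"wz":10,"grip":-1},{"x":-0.0625,"y":0.0011,"z":0,"wx":0,"wy":0,"wz":18,"grip":-1}]'
echo; python3 -m jog '[{"x":-0.0273,"y":-0.0058,"z":0,"wx":0,"wy":0,"wz":8,"grip":-1},{"x":-0.0535,"y":-0.0154,"z":0,"wx":0,"wy":0,"wz":16,"grip":-1},{"x":-0.0722,"y":-0.0249,"z":0,"wx":0,"wy":0,"wz":22,"grip":-1}]'
echo; python3 -m jog '[{"x":-0.0118,"y":-0.0074,"z":0,"wx":0,"wy":0,"wz":4,"grip":-1},{"x":-0.0118,"y":-0.0074,"z":0,"wx":0,"wy":0,"wz":4,"grip":-1}]'
```

```text
time_s: 7.05
tool_pos: [553.0, 263.2, 34.7]
tcp_rot: [0.087, 0.996, -0.002, -0.005]
force: [-0.2, -0.4, -0.2]
gripper_width: 0.5
grasp_force: 0.0

time_s: 7.42
tool_pos: [496.6, 265.6, 41.3]
tcp_rot: [-0.072, 0.997, 0.0, 0.003]
force: [4.3, -1.4, -0.3]
gripper_width: 0.8
grasp_force: 1.7

time_s: 7.8
tool_pos: [423.6, 240.9, 41.6]
tcp_rot: [-0.261, 0.965, 0.0, 0.003]
force: [4.1, -0.3, -1.8]
gripper_width: 0.6
grasp_force: 1.7

time_s: 8.05
tool_pos: [411.4, 233.2, 41.3]
tcp_rot: [-0.292, 0.956, 0.0, 0.002]
force: [1.1, 1.5, 1.3]
gripper_width: 0.7
grasp_force: 0.7
```

Now the last degrees, checking the force as the lever reaches the stop.

```bash
python3 -m jog '[{"x":-0.0058,"y":-0.004,"z":0,"wx":0,"wy":0,"wz":2,"grip":-1},{"x":-0.0058,"y":-0.004,"z":0,"wx":0,"wy":0,"wz":2,"grip":-1}]'
echo; python3 -m jog '[{"x":-0.0028,"y":-0.0021,"z":0,"wx":0,"wy":0,"wz":1,"grip":-1},{"x":-0.0028,"y":-0.0021,"z":0,"wx":0,"wy":0,"wz":1,"grip":-1}]'
echo;python3 -m jog '[{"x":-0.0027,"y":-0.0021,"z":0,"wx":0,"wy":0,"wz":1,"grip":-1},{"x":-0.0027,"y":-0.0021,"z":0,"wx":0,"wy":0,"wz":1,"grip":-1}]'
python3 - <<'E'
from h import *
s=snap('top','t2.png')
cv2.imwrite('pics/chg2.png',cv2.resize(s['pixels'][105:270,115:325],None,fx=3.6,fy=3.6,interpolation=cv2.INTER_CUBIC)[:,:,::-1])
E
```

```text
time_s: 8.3
tool_pos: [406.4, 229.5, 40.8]
tcp_rot: [-0.308, 0.951, -0.0, 0.002]
force: [1.9, 1.0, 1.9]
gripper_width: 0.3
grasp_force: 1.0

time_s: 8.55
tool_pos: [404.6, 228.2, 40.7]
tcp_rot: [-0.317, 0.948, 0.0, 0.003]
force: [4.6, 5.2, 0.8]
gripper_width: 0.5
grasp_force: 3.4

time_s: 8.8
tool_pos: [403.5, 227.4, 40.9]
tcp_rot: [-0.325, 0.946, 0.001, 0.005]
force: [8.2, 11.4, -3.6]
gripper_width: 0.7
grasp_force: 6.7
```

View pics/chg2.png

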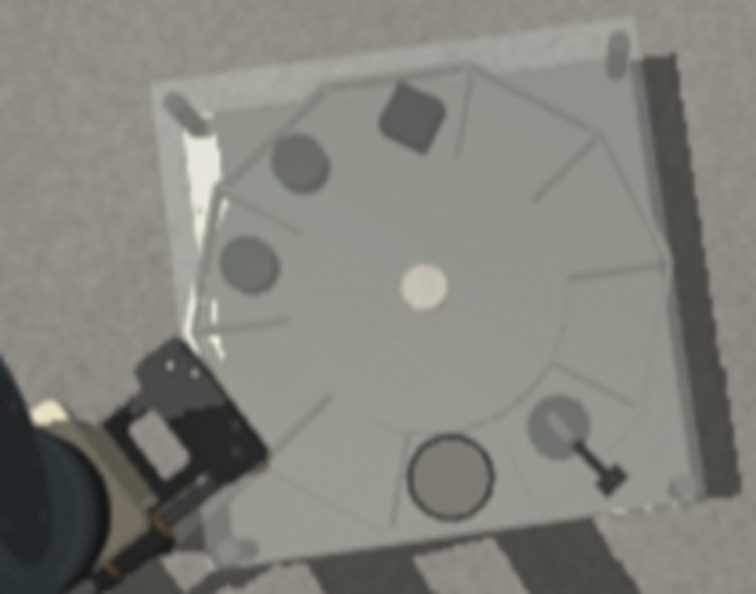

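The lever is at its stop (about 14 N) and the carousel is one pocket on: mount at the pointer (crop (558,427)), standard at (412,118), hole empty. I'll bring the lever home and check the remaining mounts.

```bash
cat >> h.py <<'E'
def mounts(f=None):
    s=snap('top',f);W=cloud(s);hsv=cv2.cvtColor(s['pixels'],cv2.COLOR_RGB2HSV)
    m=((W[...,2]>12)&(W[...,2]<60)&(W[...,1]<-90)&(W[...,1]>-420)&(W[...,0]<720)).astype(np.uint8);m=cv2.morphologyEx(m,cv2.MORPH_OPEN,np.ones((3,3)))
    n,l,st,c=cv2.connectedComponentsWithStats(m)
    for i in range(1,n):
        if st[i,4]<150: continue
        p=W[l==i];zt=np.nanpercentile(p[:,2],90)
        (u,v),r=cv2.minEnclosingCircle(np.argwhere((l==i)&(W[...,2]>zt-6))[:,::-1].astype(np.float32))
        print('zt',round(zt,1),'ctr',ray(s,u,v,zt)[:2].round(1),'r',round(r,1),'hsv',hsv[l==i].mean(0).round())
    return s
E
python3 -m jog '[{"x":0.0231,"y":0.0156,"z":0,"wx":0,"wy":0,"wz":-8,"grip":-1},{"x":0.0418,"y":0.0251,"z":0,"wx":0,"wy":0,"wz":-14,"grip":-1},{"x":0.068,"y":0.0347,"z":0,"wx":0,"wy":0,"wz":-22,"grip":-1},{"x":0.0953,"y":0.0405,"z":0,"wx":0,"wy":0,"wz":-30,"grip":-1},{"x":0.1231,"y":0.0424,"z":0,"wx":0,"wy":0,"wz":-38,"grip":-1},{"x":0.144,"y":0.0413,"z":0,"wx":0,"wy":0,"wz":-44,"grip":-1},{"x":0.1578,"y":0.0394,"z":0.02,"wx":0,"wy":0,"wz":-48,"grip":-1},{"x":0.1578,"y":0.0394,"z":0.08,"wx":0,"wy":0,"wz":-48,"grip":-1}]'
python3 - <<'E'
from h import *
s=mounts()
for u in(120,124,128,132):print(cloud(s)[182,u].round(),s['pixels'][182,u])
E
```

```text
time_s: 9.85
tool_pos: [554.9, 262.8, 116.2]
tcp_rot: [0.088, 0.996, -0.002, -0.005]
force: [0.2, -0.4, 0.7]
gripper_width: 0.5
grasp_force: 0.0
zt 29.2 ctr [ 695.3 -196.7] r 33.0 hsv [ 21.  21. 112.]
zt 29.1 ctr [ 641.1 -278.8] r 27.2 hsv [ 21.  21. 127.]
zt 29.0 ctr [ 593.7 -217.8] r 26.6 hsv [ 21.  21. 119.]
zt 25.6 ctr [ 547.  -149.4] r 9.9 hsv [ 24.  19. 122.]
zt 26.0 ctr [ 524.9 -252.1] r 8.4 hsv [ 82. 134. 144.]
zt 46.8 ctr [ 445.8 -238.7] r 8.9 hsv [ 21.  41. 188.]
zt 26.1 ctr [ 430.8 -319.3] r 10.2 hsv [ 24.  19. 118.]
zt 25.7 ctr [ 375.3 -171.4] r 8.6 hsv [ 83. 129. 151.]
zt 25.7 ctr [ 291.6 -389.6] r 17.3 hsv [  6. 150. 158.]
zt 25.9 ctr [ 307.7 -188.5] r 8.7 hsv [158.  97. 212.]
[540. 308.  -0.] [139 137 129]
[540. 298.   4.] [114 112 106]
[528. 267.  72.] [59 58 57]
[528. 259.  72.] [28 27 26]
```

```bash
python3 -m jog '[{"x":0,"y":-0.05,"z":0.03,"wx":0,"wy":0,"wz":5,"grip":-1},{"x":0,"y":-0.11,"z":0.03,"wx":0,"wy":0,"wz":10,"grip":-1},{"x":-0.005,"y":-0.17,"z":0.03,"wx":0,"wy":0,"wz":10,"grip":-1},{"x":-0.01,"y":-0.23,"z":0.03,"wx":0,"wy":0,"wz":10,"grip":0.35},{"x":-0.01,"y":-0.29,"z":0.03,"wx":0,"wy":0,"wz":10,"grip":0.35},{"x":-0.01,"y":-0.35,"z":0.03,"wx":0,"wy":0,"wz":10,"grip":0.35},{"x":-0.01,"y":-0.4,"z":0.02,"wx":0,"wy":0,"wz":10,"grip":0.35},{"x":-0.01,"y":-0.4136,"z":0,"wx":0,"wy":0,"wz":10,"grip":0.35}]'
python3 -m jog '[{"x":0,"y":0,"z":-0.04,"wx":0,"wy":0,"wz":0,"grip":0.35},{"x":0,"y":0,"z":-0.08,"wx":0,"wy":0,"wz":0,"grip":0.35},{"x":0,"y":0,"z":-0.108,"wx":0,"wy":0,"wz":0,"grip":0.35},{"x":0,"y":0,"z":-0.108,"wx":0,"wy":0,"wz":0,"grip":0.35},{"x":0,"y":0,"z":-0.108,"wx":0,"wy":0,"wz":0,"grip":-1},{"x":0,"y":0,"z":-0.108,"wx":0,"wy":0,"wz":0,"grip":-1},{"x":0,"y":0,"z":-0.108,"wx":0,"wy":0,"wz":0,"grip":-1},{"x":0,"y":0,"z":-0.108,"wx":0,"wy":0,"wz":0,"grip":-1}]'
```

```text
time_s: 10.9
tool_pos: [547.0, -153.0, 119.7]
tcp_rot: [0.002, 1.0, -0.001, 0.0]
force: [0.7, 0.4, -0.1]
gripper_width: 46.1
grasp_force: 0.0
time_s: 11.9
tool_pos: [547.8, -149.7, 13.0]
tcp_rot: [-0.0, 1.0, -0.001, 0.001]
force: [-1.4, 0.6, 5.7]
gripper_width: 39.2
grasp_force: 30.0
```

```bash
python3 -m jog '[{"x":0,"y":0,"z":0.05,"wx":0,"wy":0,"wz":0,"grip":-1},{"x":0,"y":0,"z":0.11,"wx":0,"wy":0,"wz":0,"grip":-1},{"x":-0.025,"y":0.045,"z":0.12,"wx":0,"wy":0,"wz":0,"grip":-1},{"x":-0.055,"y":0.09,"z":0.12,"wx":0,"wy":0,"wz":0,"grip":-1},{"x":-0.085,"y":0.14,"z":0.12,"wx":0,"wy":0,"wz":0,"grip":-1},{"x":-0.11,"y":0.18,"z":0.11,"wx":0,"wy":0,"wz":0,"grip":-1},{"x":-0.1233,"y":0.2027,"z":0.1,"wx":0,"wy":0,"wz":0,"grip":-1},{"x":-0.1233,"y":0.2027,"z":0.09,"wx":0,"wy":0,"wz":0,"grip":-1}]'
python3 -m jog '[{"x":0,"y":0,"z":-0.006,"wx":0,"wy":0,"wz":0,"grip":-1},{"x":0,"y":0,"z":-0.01,"wx":0,"wy":0,"wz":0,"grip":-1},{"x":0,"y":0,"z":-0.012,"wx":0,"wy":0,"wz":0,"grip":-1},{"x":0,"y":0,"z":-0.0135,"wx":0,"wy":0,"wz":0,"grip":-1},{"x":0,"y":0,"z":-0.0135,"wx":0,"wy":0,"wz":0,"grip":-1},{"x":0,"y":0,"z":-0.0135,"wx":0,"wy":0,"wz":0,"grip":-1}]'
```

```text
time_s: 12.9
tool_pos: [422.6, 54.6, 101.6]
tcp_rot: [-0.002, 1.0, 0.0, 0.0]
force: [-0.2, -0.7, -0.5]
gripper_width: 38.9
grasp_force: 30.0
time_s: 13.65
tool_pos: [424.2, 52.5, 89.8]
tcp_rot: [-0.0, 1.0, -0.0, 0.0]
force: [-6.2, -1.0, 16.6]
gripper_width: 39.9
grasp_force: 30.0
```

Width 39 to 40 mm and it rests on the hole rim at 17 N, so it is too wide and goes to the tray.

```bash
python3 -m jog '[{"x":0,"y":0,"z":0.05,"wx":0,"wy":0,"wz":0,"grip":-1},{"x":0.03,"y":-0.03,"z":0.06,"wx":0,"wy":0,"wz":0,"grip":-1},{"x":0.07,"y":-0.07,"z":0.06,"wx":0,"wy":0,"wz":0,"grip":-1},{"x":0.11,"y":-0.11,"z":0.06,"wx":0,"wy":0,"wz":0,"grip":-1},{"x":0.15,"y":-0.15,"z":0.06,"wx":0,"wy":0,"wz":0,"grip":-1},{"x":0.19,"y":-0.19,"z":0.06,"wx":0,"wy":0,"wz":0,"grip":-1},{"x":0.23,"y":-0.225,"z":0.05,"wx":0,"wy":0,"wz":0,"grip":-1},{"x":0.2413,"y":-0.2353,"z":0.02,"wx":0,"wy":0,"wz":0,"grip":-1}]'
python3 -m jog '[{"x":0,"y":0,"z":-0.04,"wx":0,"wy":0,"wz":0,"grip":-1},{"x":0,"y":0,"z":-0.075,"wx":0,"wy":0,"wz":0,"grip":-1},{"x":0,"y":0,"z":-0.089,"wx":0,"wy":0,"wz":0,"grip":-1},{"x":0,"y":0,"z":-0.09,"wx":0,"wy":0,"wz":0,"grip":-1},{"x":0,"y":0,"z":-0.09,"wx":0,"wy":0,"wz":0,"grip":0.1},{"x":0,"y":0,"z":-0.09,"wx":0,"wy":0,"wz":0,"grip":0.1},{"x":0,"y":0,"z":-0.04,"wx":0,"wy":0,"wz":0,"grip":0.1},{"x":0,"y":0,"z":0.02,"wx":0,"wy":0,"wz":0,"grip":0.1}]'
python3 - <<'E'
from h import *
mounts()
E
```

```text
time_s: 14.65
tool_pos: [668.3, -186.3, 108.7]
tcp_rot: [0.001, 1.0, -0.001, 0.002]
force: [-1.0, -0.5, -0.4]
gripper_width: 39.5
grasp_force: 30.0
time_s: 15.65
tool_pos: [664.2, -181.7, 128.6]
tcp_rot: [-0.0, 1.0, 0.001, -0.001]
force: [0.6, -0.5, -0.5]
gripper_width: 51.4
grasp_force: 0.0
zt 26.7 ctr [ 288.8 -399.9] r 12.0 hsv [  1. 191. 198.]
```

```bash
python3 -m jog '[{"x":-0.04,"y":0.045,"z":0.02,"wx":0,"wy":0,"wz":0,"grip":0.3},{"x":-0.08,"y":0.09,"z":0.02,"wx":0,"wy":0,"wz":0,"grip":0.3},{"x":-0.12,"y":0.13,"z":0.02,"wx":0,"wy":0,"wz":0,"grip":0.35},{"x":-0.165,"y":0.182,"z":0.02,"wx":0,"wy":0,"wz":0,"grip":0.35},{"x":-0.165,"y":0.182,"z":0.02,"wx":0,"wy":0,"wz":0,"grip":0.35},{"x":-0.165,"y":0.182,"z":0.02,"wx":0,"wy":0,"wz":0,"grip":0.35}]'
python3 - <<'E'
from h import *
mounts('t3.png')
E
```

```text
time_s: 16.45
tool_pos: [500.9, -0.0, 149.2]
tcp_rot: [-0.001, 1.0, -0.0, 0.001]
force: [-0.0, -0.2, 0.8]
gripper_width: 63.0
grasp_force: 0.0
zt 29.1 ctr [ 698.5 -221.3] r 32.1 hsv [ 21.  21. 128.]
zt 30.1 ctr [ 663.2 -181.8] r 9.7 hsv [ 24.  18. 135.]
zt 29.0 ctr [ 625.8 -218.7] r 40.7 hsv [ 21.  21. 144.]
zt 26.0 ctr [ 525.4 -252. ] r 8.5 hsv [ 82. 128. 138.]
zt 46.8 ctr [ 445.3 -238.2] r 9.1 hsv [ 21.  44. 172.]
zt 25.8 ctr [ 431.3 -318.9] r 10.4 hsv [ 24.  18. 137.]
zt 26.1 ctr [ 375.5 -171.5] r 8.5 hsv [ 83. 122.  96.]
zt 26.0 ctr [ 307.7 -188.5] r 8.7 hsv [159.  93. 132.]
zt 26.2 ctr [ 291.7 -389.4] r 17.3 hsv [  3. 176. 186.]
```

View pics/t3.png

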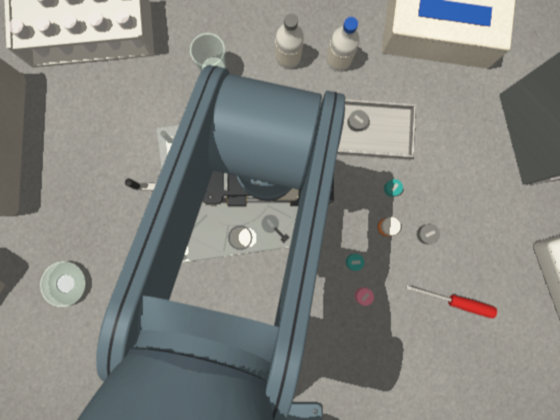

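The tray holds mount1 at px (359,120), mount3 is still at (429,234), and the jar hasn't moved.

```bash
python3 -m jog '[{"x":-0.01,"y":-0.055,"z":0,"wx":0,"wy":0,"wz":0,"grip":0.25},{"x":-0.02,"y":-0.11,"z":0,"wx":0,"wy":0,"wz":0,"grip":0.25},{"x":-0.035,"y":-0.165,"z":0,"wx":0,"wy":0,"wz":0,"grip":0.25},{"x":-0.05,"y":-0.22,"z":0,"wx":0,"wy":0,"wz":0,"grip":0.25},{"x":-0.06,"y":-0.275,"z":-0.01,"wx":0,"wy":0,"wz":0,"grip":0.25},{"x":-0.0688,"y":-0.319,"z":-0.03,"wx":0,"wy":0,"wz":0,"grip":0.25},{"x":-0.0688,"y":-0.319,"z":-0.05,"wx":0,"wy":0,"wz":0,"grip":0.25},{"x":-0.0688,"y":-0.319,"z":-0.06,"wx":0,"wy":0,"wz":0,"grip":0.25}]'
python3 -m jog '[{"x":0,"y":0,"z":-0.03,"wx":0,"wy":0,"wz":0,"grip":0.25},{"x":0,"y":0,"z":-0.06,"wx":0,"wy":0,"wz":0,"grip":0.25},{"x":0,"y":0,"z":-0.0765,"wx":0,"wy":0,"wz":0,"grip":0.25},{"x":0,"y":0,"z":-0.0765,"wx":0,"wy":0,"wz":0,"grip":0.25},{"x":0,"y":0,"z":-0.0765,"wx":0,"wy":0,"wz":0,"grip":-1},{"x":0,"y":0,"z":-0.0765,"wx":0,"wy":0,"wz":0,"grip":-1},{"x":0,"y":0,"z":-0.0765,"wx":0,"wy":0,"wz":0,"grip":-1},{"x":0,"y":0,"z":-0.0765,"wx":0,"wy":0,"wz":0,"grip":-1}]'
```

```text
time_s: 17.5
tool_pos: [430.6, -320.9, 86.7]
tcp_rot: [0.001, 1.0, 0.0, -0.0]
force: [-0.4, 0.1, -0.3]
gripper_width: 58.3
grasp_force: 0.0
time_s: 18.5
tool_pos: [431.8, -319.7, 12.8]
tcp_rot: [-0.0, 1.0, -0.001, 0.001]
force: [0.4, 0.6, 6.0]
gripper_width: 39.1
grasp_force: 30.0
```

```bash
python3 -m jog '[{"x":0,"y":0,"z":0.055,"wx":0,"wy":0,"wz":0,"grip":-1},{"x":0,"y":0.02,"z":0.11,"wx":0,"wy":0,"wz":0,"grip":-1},{"x":0,"y":0.08,"z":0.12,"wx":0,"wy":0,"wz":0,"grip":-1},{"x":0,"y":0.14,"z":0.12,"wx":0,"wy":0,"wz":0,"grip":-1},{"x":0,"y":0.2,"z":0.12,"wx":0,"wy":0,"wz":0,"grip":-1},{"x":-0.005,"y":0.26,"z":0.12,"wx":0,"wy":0,"wz":0,"grip":-1},{"x":-0.0075,"y":0.32,"z":0.12,"wx":0,"wy":0,"wz":0,"grip":-1},{"x":-0.0075,"y":0.3723,"z":0.11,"wx":0,"wy":0,"wz":0,"grip":-1}]'
python3 -m jog '[{"x":0,"y":0,"z":-0.015,"wx":0,"wy":0,"wz":0,"grip":-1},{"x":0,"y":0,"z":-0.026,"wx":0,"wy":0,"wz":0,"grip":-1},{"x":0,"y":0,"z":-0.03,"wx":0,"wy":0,"wz":0,"grip":-1},{"x":0,"y":0,"z":-0.032,"wx":0,"wy":0,"wz":0,"grip":-1},{"x":0,"y":0,"z":-0.0335,"wx":0,"wy":0,"wz":0,"grip":-1},{"x":0,"y":0,"z":-0.0335,"wx":0,"wy":0,"wz":0,"grip":-1},{"x":0,"y":0,"z":-0.0335,"wx":0,"wy":0,"wz":0,"grip":-1}]'
```

```text
time_s: 19.5
tool_pos: [423.6, 55.2, 122.3]
tcp_rot: [-0.0, 1.0, -0.0, 0.001]
force: [0.2, 0.2, 0.1]
gripper_width: 38.9
grasp_force: 30.0
time_s: 20.38
tool_pos: [423.8, 52.6, 89.6]
tcp_rot: [0.0, 1.0, -0.0, 0.0]
force: [-4.8, 0.8, 13.3]
gripper_width: 39.3
grasp_force: 30.0
```

Too wide as well, so it goes to the tray.

```bash
python3 -m jog '[{"x":0,"y":0,"z":0.05,"wx":0,"wy":0,"wz":0,"grip":-1},{"x":0.03,"y":-0.04,"z":0.06,"wx":0,"wy":0,"wz":0,"grip":-1},{"x":0.06,"y":-0.09,"z":0.06,"wx":0,"wy":0,"wz":0,"grip":-1},{"x":0.095,"y":-0.14,"z":0.06,"wx":0,"wy":0,"wz":0,"grip":-1},{"x":0.13,"y":-0.19,"z":0.06,"wx":0,"wy":0,"wz":0,"grip":-1},{"x":0.165,"y":-0.24,"z":0.06,"wx":0,"wy":0,"wz":0,"grip":-1},{"x":0.195,"y":-0.285,"z":0.05,"wx":0,"wy":0,"wz":0,"grip":-1},{"x":0.2013,"y":-0.2953,"z":0.02,"wx":0,"wy":0,"wz":0,"grip":-1}]'
python3 -m jog '[{"x":0,"y":0,"z":-0.04,"wx":0,"wy":0,"wz":0,"grip":-1},{"x":0,"y":0,"z":-0.075,"wx":0,"wy":0,"wz":0,"grip":-1},{"x":0,"y":0,"z":-0.089,"wx":0,"wy":0,"wz":0,"grip":-1},{"x":0,"y":0,"z":-0.09,"wx":0,"wy":0,"wz":0,"grip":-1},{"x":0,"y":0,"z":-0.09,"wx":0,"wy":0,"wz":0,"grip":0.1},{"x":0,"y":0,"z":-0.09,"wx":0,"wy":0,"wz":0,"grip":0.1},{"x":0,"y":0,"z":-0.04,"wx":0,"wy":0,"wz":0,"grip":0.1},{"x":0,"y":0,"z":0.02,"wx":0,"wy":0,"wz":0,"grip":0.1}]'
python3 -m jog '[{"x":-0.03,"y":0.05,"z":0.02,"wx":0,"wy":0,"wz":0,"grip":-1},{"x":-0.06,"y":0.1,"z":0.02,"wx":0,"wy":0,"wz":0,"grip":-1},{"x":-0.09,"y":0.15,"z":0.02,"wx":0,"wy":0,"wz":0,"grip":-1},{"x":-0.12,"y":0.2,"z":0.02,"wx":0,"wy":0,"wz":0,"grip":-1},{"x":-0.125,"y":0.242,"z":0.02,"wx":0,"wy":0,"wz":0,"grip":-1},{"x":-0.125,"y":0.242,"z":0.02,"wx":0,"wy":0,"wz":0,"grip":-1}]'
python3 - <<'E'
from h import *
mounts()
E
```

```text
time_s: 21.38
tool_pos: [627.4, -247.5, 109.2]
tcp_rot: [0.002, 1.0, -0.002, 0.003]
force: [0.4, 0.2, -0.6]
gripper_width: 39.1
grasp_force: 30.0
time_s: 22.38
tool_pos: [624.3, -241.5, 128.8]
tcp_rot: [-0.0, 1.0, 0.001, -0.001]
force: [0.8, -0.3, 0.7]
gripper_width: 51.0
grasp_force: 0.0
time_s: 23.12
tool_pos: [499.5, 2.5, 149.4]
tcp_rot: [-0.002, 1.0, 0.0, 0.001]
force: [-1.0, 0.5, -0.0]
gripper_width: 0.7
grasp_force: 0.0
zt 29.1 ctr [ 693.3 -225.3] r 36.4 hsv [ 21.  21. 130.]
zt 29.8 ctr [ 663.5 -181.9] r 9.7 hsv [ 24.  18. 135.]
zt 29.7 ctr [ 633.7 -262.2] r 27.0 hsv [ 23.  20. 142.]
zt 29.2 ctr [ 596.7 -178.5] r 21.1 hsv [ 21.  20. 140.]
zt 26.4 ctr [ 524.8 -252. ] r 8.4 hsv [ 82. 130. 143.]
zt 46.9 ctr [ 445.4 -238.2] r 9.1 hsv [ 21.  43. 178.]
zt 25.8 ctr [ 375.3 -171.4] r 8.6 hsv [ 83. 122.  96.]
zt 25.8 ctr [ 308.3 -189.1] r 8.8 hsv [159.  93. 132.]
zt 26.3 ctr [ 291.7 -388.4] r 17.8 hsv [  2. 184. 186.]
```

```bash
python3 -m jog '[{"x":0.01,"y":0.055,"z":0,"wx":0,"wy":0,"wz":-5,"grip":-1},{"x":0.02,"y":0.11,"z":0,"wx":0,"wy":0,"wz":-10,"grip":-1},{"x":0.035,"y":0.165,"z":0,"wx":0,"wy":0,"wz":-10,"grip":-1},{"x":0.05,"y":0.22,"z":0,"wx":0,"wy":0,"wz":-10,"grip":-1},{"x":0.057,"y":0.2642,"z":-0.02,"wx":0,"wy":0,"wz":-10,"grip":-1},{"x":0.057,"y":0.2642,"z":-0.07,"wx":0,"wy":0,"wz":-10,"grip":-1},{"x":0.057,"y":0.2642,"z":-0.1085,"wx":0,"wy":0,"wz":-10,"grip":-1},{"x":0.057,"y":0.2642,"z":-0.1085,"wx":0,"wy":0,"wz":-10,"grip":-1}]'
echo;python3 -m jog '[{"x":-0.0138,"y":0.0019,"z":0,"wx":0,"wy":0,"wz":4,"grip":-1},{"x":-0.0347,"y":0.003,"z":0,"wx":0,"wy":0,"wz":10,"grip":-1},{"x":-0.0625,"y":0.0011,"z":0,"wx":0,"wy":0,"wz":18,"grip":-1},{"x":-0.0898,"y":-0.0047,"z":0,"wx":0,"wy":0,"wz":26,"grip":-1},{"x":-0.116,"y":-0.0143,"z":0,"wx":0,"wy":0,"wz":34,"grip":-1},{"x":-0.1407,"y":-0.0274,"z":0,"wx":0,"wy":0,"wz":42,"grip":-1},{"x":-0.1551,"y":-0.0373,"z":0,"wx":0,"wy":0,"wz":47,"grip":-1},{"x":-0.1578,"y":-0.0394,"z":0,"wx":0,"wy":0,"wz":48,"grip":-1}]'
echo;python3 -m jog '[{"x":0,"y":0,"z":0,"wx":0,"wy":0,"wz":0,"grip":-1},{"x":0,"y":0,"z":0,"wx":0,"wy":0,"wz":0,"grip":-1}]'
echo;python3 -m jog '[{"x":0.0231,"y":0.0156,"z":0,"wx":0,"wy":0,"wz":-8,"grip":-1},{"x":0.0482,"y":0.0278,"z":0,"wx":0,"wy":0,"wz":-16,"grip":-1},{"x":0.0815,"y":0.038,"z":0,"wx":0,"wy":0,"wz":-26,"grip":-1},{"x":0.1091,"y":0.0419,"z":0,"wx":0,"wy":0,"wz":-34,"grip":-1},{"x":0.1371,"y":0.0419,"z":0,"wx":0,"wy":0,"wz":-42,"grip":-1},{"x":0.1578,"y":0.0394,"z":0,"wx":0,"wy":0,"wz":-48,"grip":-1},{"x":0.1578,"y":0.0394,"z":0,"wx":0,"wy":0,"wz":-48,"grip":-1},{"x":0.1578,"y":0.0394,"z":0,"wx":0,"wy":0,"wz":-48,"grip":-1}]'
python3 - <<'E'
from h import *
s=snap('top','t4.png')
cv2.imwrite('pics/chg4.png',cv2.resize(s['pixels'][105:270,115:325],None,fx=3.6,fy=3.6,interpolation=cv2.INTER_CUBIC)[:,:,::-1])
E
```

```text
time_s: 24.18
tool_pos: [555.5, 262.5, 36.6]
tcp_rot: [0.087, 0.996, -0.001, -0.003]
force: [-0.5, -0.6, -0.2]
gripper_width: 0.6
grasp_force: 0.0

time_s: 25.18
tool_pos: [404.0, 226.9, 42.7]
tcp_rot: [-0.325, 0.946, 0.001, 0.006]
force: [6.9, 14.0, -9.8]
gripper_width: 0.4
grasp_force: 7.2

time_s: 25.42
tool_pos: [404.4, 227.3, 42.7]
tcp_rot: [-0.325, 0.946, 0.001, 0.006]
force: [4.4, 11.2, -4.3]
gripper_width: 0.3
grasp_force: 5.6

time_s: 26.42
tool_pos: [557.0, 263.9, 40.7]
tcp_rot: [0.086, 0.996, 0.0, 0.0]
force: [-0.3, 0.2, -0.6]
gripper_width: 0.4
grasp_force: 0.0
```

View pics/chg4.png

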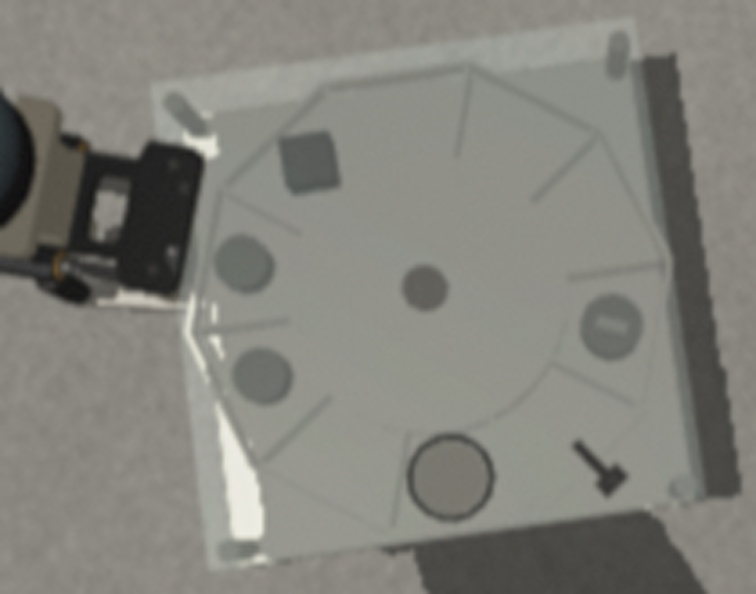

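Two strokes done. The standard is at crop (309,162), 181° short of the pointer, so 5 strokes remain and the total of 7 is confirmed. I'll do three, check, then the last two.

```bash

python3 -m jog '[{"x":-0.0138,"y":0.0019,"z":0,"wx":0,"wy":0,"wz":4,"grip":-1},{"x":-0.0347,"y":0.003,"z":0,"wx":0,"wy":0,"wz":10,"grip":-1},{"x":-0.0625,"y":0.0011,"z":0,"wx":0,"wy":0,"wz":18,"grip":-1},{"x":-0.0898,"y":-0.0047,"z":0,"wx":0,"wy":0,"wz":26,"grip":-1},{"x":-0.116,"y":-0.0143,"z":0,"wx":0,"wy":0,"wz":34,"grip":-1},{"x":-0.1407,"y":-0.0274,"z":0,"wx":0,"wy":0,"wz":42,"grip":-1},{"x":-0.1551,"y":-0.0373,"z":0,"wx":0,"wy":0,"wz":47,"grip":-1},{"x":-0.1578,"y":-0.0394,"z":0,"wx":0,"wy":0,"wz":48,"grip":-1}]'
echo;python3 -m jog '[{"x":0,"y":0,"z":0,"wx":0,"wy":0,"wz":0,"grip":-1},{"x":0,"y":0,"z":0,"wx":0,"wy":0,"wz":0,"grip":-1}]'
echo;python3 -m jog '[{"x":0.0231,"y":0.0156,"z":0,"wx":0,"wy":0,"wz":-8,"grip":-1},{"x":0.0482,"y":0.0278,"z":0,"wx":0,"wy":0,"wz":-16,"grip":-1},{"x":0.0815,"y":0.038,"z":0,"wx":0,"wy":0,"wz":-26,"grip":-1},{"x":0.1091,"y":0.0419,"z":0,"wx":0,"wy":0,"wz":-34,"grip":-1},{"x":0.1371,"y":0.0419,"z":0,"wx":0,"wy":0,"wz":-42,"grip":-1},{"x":0.1578,"y":0.0394,"z":0,"wx":0,"wy":0,"wz":-48,"grip":-1},{"x":0.1578,"y":0.0394,"z":0,"wx":0,"wy":0,"wz":-48,"grip":-1},{"x":0.1578,"y":0.0394,"z":0,"wx":0,"wy":0,"wz":-48,"grip":-1}]'
echo;python3 -m jog '[{"x":-0.0138,"y":0.0019,"z":0,"wx":0,"wy":0,"wz":4,"grip":-1},{"x":-0.0347,"y":0.003,"z":0,"wx":0,"wy":0,"wz":10,"grip":-1},{"x":-0.0625,"y":0.0011,"z":0,"wx":0,"wy":0,"wz":18,"grip":-1},{"x":-0.0898,"y":-0.0047,"z":0,"wx":0,"wy":0,"wz":26,"grip":-1},{"x":-0.116,"y":-0.0143,"z":0,"wx":0,"wy":0,"wz":34,"grip":-1},{"x":-0.1407,"y":-0.0274,"z":0,"wx":0,"wy":0,"wz":42,"grip":-1},{"x":-0.1551,"y":-0.0373,"z":0,"wx":0,"wy":0,"wz":47,"grip":-1},{"x":-0.1578,"y":-0.0394,"z":0,"wx":0,"wy":0,"wz":48,"grip":-1}]'
echo;python3 -m jog '[{"x":0,"y":0,"z":0,"wx":0,"wy":0,"wz":0,"grip":-1},{"x":0,"y":0,"z":0,"wx":0,"wy":0,"wz":0,"grip":-1}]'
echo;python3 -m jog '[{"x":0.0231,"y":0.0156,"z":0,"wx":0,"wy":0,"wz":-8,"grip":-1},{"x":0.0482,"y":0.0278,"z":0,"wx":0,"wy":0,"wz":-16,"grip":-1},{"x":0.0815,"y":0.038,"z":0,"wx":0,"wy":0,"wz":-26,"grip":-1},{"x":0.1091,"y":0.0419,"z":0,"wx":0,"wy":0,"wz":-34,"grip":-1},{"x":0.1371,"y":0.0419,"z":0,"wx":0,"wy":0,"wz":-42,"grip":-1},{"x":0.1578,"y":0.0394,"z":0,"wx":0,"wy":0,"wz":-48,"grip":-1},{"x":0.1578,"y":0.0394,"z":0,"wx":0,"wy":0,"wz":-48,"grip":-1},{"x":0.1578,"y":0.0394,"z":0,"wx":0,"wy":0,"wz":-48,"grip":-1}]'
echo;python3 -m jog '[{"x":-0.0138,"y":0.0019,"z":0,"wx":0,"wy":0,"wz":4,"grip":-1},{"x":-0.0347,"y":0.003,"z":0,"wx":0,"wy":0,"wz":10,"grip":-1},{"x":-0.0625,"y":0.0011,"z":0,"wx":0,"wy":0,"wz":18,"grip":-1},{"x":-0.0898,"y":-0.0047,"z":0,"wx":0,"wy":0,"wz":26,"grip":-1},{"x":-0.116,"y":-0.0143,"z":0,"wx":0,"wy":0,"wz":34,"grip":-1},{"x":-0.1407,"y":-0.0274,"z":0,"wx":0,"wy":0,"wz":42,"grip":-1},{"x":-0.1551,"y":-0.0373,"z":0,"wx":0,"wy":0,"wz":47,"grip":-1},{"x":-0.1578,"y":-0.0394,"z":0,"wx":0,"wy":0,"wz":48,"grip":-1}]'
echo;python3 -m jog '[{"x":0,"y":0,"z":0,"wx":0,"wy":0,"wz":0,"grip":-1},{"x":0,"y":0,"z":0,"wx":0,"wy":0,"wz":0,"grip":-1}]'
echo;python3 -m jog '[{"x":0.0231,"y":0.0156,"z":0,"wx":0,"wy":0,"wz":-8,"grip":-1},{"x":0.0482,"y":0.0278,"z":0,"wx":0,"wy":0,"wz":-16,"grip":-1},{"x":0.0815,"y":0.038,"z":0,"wx":0,"wy":0,"wz":-26,"grip":-1},{"x":0.1091,"y":0.0419,"z":0,"wx":0,"wy":0,"wz":-34,"grip":-1},{"x":0.1371,"y":0.0419,"z":0,"wx":0,"wy":0,"wz":-42,"grip":-1},{"x":0.1578,"y":0.0394,"z":0,"wx":0,"wy":0,"wz":-48,"grip":-1},{"x":0.1578,"y":0.0394,"z":0,"wx":0,"wy":0,"wz":-48,"grip":-1},{"x":0.1578,"y":0.0394,"z":0,"wx":0,"wy":0,"wz":-48,"grip":-1}]'
python3 - <<'E'
from h import *
s=snap('top','t5.png')
cv2.imwrite('pics/chg5.png',cv2.resize(s['pixels'][105:270,115:325],None,fx=3.6,fy=3.6,interpolation=cv2.INTER_CUBIC)[:,:,::-1])
E
```

```text
time_s: 27.48
tool_pos: [402.6, 227.4, 41.2]
tcp_rot: [-0.326, 0.945, 0.001, 0.006]
force: [10.7, 14.2, -13.4]
gripper_width: 0.6
grasp_force: 8.8

time_s: 27.72
tool_pos: [403.1, 227.8, 41.1]
tcp_rot: [-0.326, 0.945, 0.001, 0.005]
force: [9.2, 12.2, -8.2]
gripper_width: 0.6
grasp_force: 7.3

time_s: 28.72
tool_pos: [555.4, 264.3, 39.6]
tcp_rot: [0.085, 0.996, -0.0, -0.001]
force: [-0.7, 0.1, 0.5]
gripper_width: 0.7
grasp_force: 0.0

time_s: 29.72
tool_pos: [402.4, 227.6, 41.0]
tcp_rot: [-0.327, 0.945, 0.001, 0.006]
force: [10.8, 14.0, -11.9]
gripper_width: 0.1
grasp_force: 9.0

time_s: 29.98
tool_pos: [402.8, 227.9, 40.9]
tcp_rot: [-0.326, 0.945, 0.001, 0.006]
force: [10.4, 12.3, -8.7]
gripper_width: 0.3
grasp_force: 7.6

time_s: 30.98
tool_pos: [555.1, 264.3, 39.4]
tcp_rot: [0.085, 0.996, -0.0, -0.001]
force: [-0.7, -0.3, -0.2]
gripper_width: 0.4
grasp_force: 0.0

time_s: 31.98
tool_pos: [402.4, 227.6, 41.0]
tcp_rot: [-0.327, 0.945, 0.001, 0.006]
force: [12.3, 15.3, -11.7]
gripper_width: 0.6
grasp_force: 9.0

time_s: 32.22
tool_pos: [402.8, 227.9, 40.9]
tcp_rot: [-0.326, 0.945, 0.001, 0.006]
force: [10.3, 11.6, -9.1]
gripper_width: 0.4
grasp_force: 7.6

time_s: 33.22
tool_pos: [555.0, 264.3, 39.4]
tcp_rot: [0.085, 0.996, -0.0, -0.001]
force: [-0.1, -0.3, -0.7]
gripper_width: 0.7
grasp_force: 0.0
```

View pics/chg5.png

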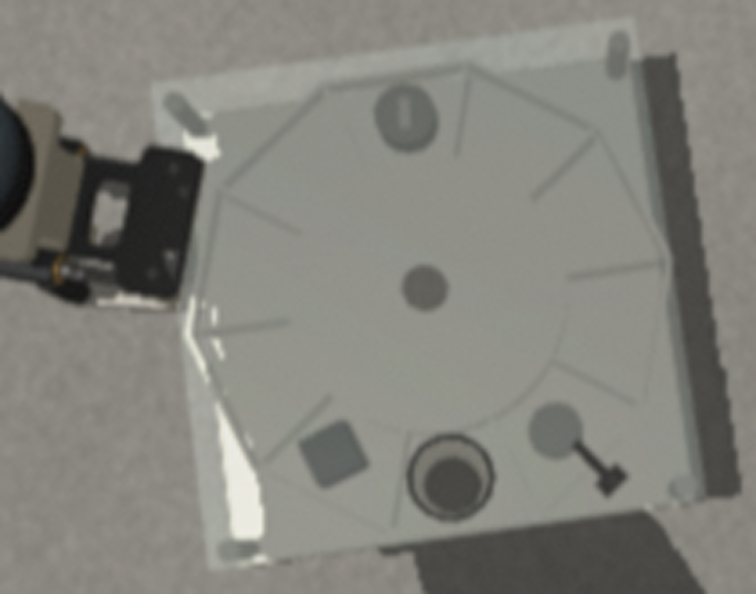

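The standard is at crop (334,454), one pocket before the hole and two short of the pointer. Two strokes remain, then I lift clear.

```bash

python3 -m jog '[{"x":-0.0138,"y":0.0019,"z":0,"wx":0,"wy":0,"wz":4,"grip":-1},{"x":-0.0347,"y":0.003,"z":0,"wx":0,"wy":0,"wz":10,"grip":-1},{"x":-0.0625,"y":0.0011,"z":0,"wx":0,"wy":0,"wz":18,"grip":-1},{"x":-0.0898,"y":-0.0047,"z":0,"wx":0,"wy":0,"wz":26,"grip":-1},{"x":-0.116,"y":-0.0143,"z":0,"wx":0,"wy":0,"wz":34,"grip":-1},{"x":-0.1407,"y":-0.0274,"z":0,"wx":0,"wy":0,"wz":42,"grip":-1},{"x":-0.1551,"y":-0.0373,"z":0,"wx":0,"wy":0,"wz":47,"grip":-1},{"x":-0.1578,"y":-0.0394,"z":0,"wx":0,"wy":0,"wz":48,"grip":-1}]'
echo;python3 -m jog '[{"x":0,"y":0,"z":0,"wx":0,"wy":0,"wz":0,"grip":-1},{"x":0,"y":0,"z":0,"wx":0,"wy":0,"wz":0,"grip":-1}]'
echo;python3 -m jog '[{"x":0.0231,"y":0.0156,"z":0,"wx":0,"wy":0,"wz":-8,"grip":-1},{"x":0.0482,"y":0.0278,"z":0,"wx":0,"wy":0,"wz":-16,"grip":-1},{"x":0.0815,"y":0.038,"z":0,"wx":0,"wy":0,"wz":-26,"grip":-1},{"x":0.1091,"y":0.0419,"z":0,"wx":0,"wy":0,"wz":-34,"grip":-1},{"x":0.1371,"y":0.0419,"z":0,"wx":0,"wy":0,"wz":-42,"grip":-1},{"x":0.1578,"y":0.0394,"z":0,"wx":0,"wy":0,"wz":-48,"grip":-1},{"x":0.1578,"y":0.0394,"z":0,"wx":0,"wy":0,"wz":-48,"grip":-1},{"x":0.1578,"y":0.0394,"z":0,"wx":0,"wy":0,"wz":-48,"grip":-1}]'
echo;python3 -m jog '[{"x":-0.0138,"y":0.0019,"z":0,"wx":0,"wy":0,"wz":4,"grip":-1},{"x":-0.0347,"y":0.003,"z":0,"wx":0,"wy":0,"wz":10,"grip":-1},{"x":-0.0625,"y":0.0011,"z":0,"wx":0,"wy":0,"wz":18,"grip":-1},{"x":-0.0898,"y":-0.0047,"z":0,"wx":0,"wy":0,"wz":26,"grip":-1},{"x":-0.116,"y":-0.0143,"z":0,"wx":0,"wy":0,"wz":34,"grip":-1},{"x":-0.1407,"y":-0.0274,"z":0,"wx":0,"wy":0,"wz":42,"grip":-1},{"x":-0.1551,"y":-0.0373,"z":0,"wx":0,"wy":0,"wz":47,"grip":-1},{"x":-0.1578,"y":-0.0394,"z":0,"wx":0,"wy":0,"wz":48,"grip":-1}]'
echo;python3 -m jog '[{"x":0,"y":0,"z":0,"wx":0,"wy":0,"wz":0,"grip":-1},{"x":0,"y":0,"z":0,"wx":0,"wy":0,"wz":0,"grip":-1}]'
echo;python3 -m jog '[{"x":0.0231,"y":0.0156,"z":0,"wx":0,"wy":0,"wz":-8,"grip":-1},{"x":0.0482,"y":0.0278,"z":0,"wx":0,"wy":0,"wz":-16,"grip":-1},{"x":0.0815,"y":0.038,"z":0,"wx":0,"wy":0,"wz":-26,"grip":-1},{"x":0.1091,"y":0.0419,"z":0,"wx":0,"wy":0,"wz":-34,"grip":-1},{"x":0.1371,"y":0.0419,"z":0,"wx":0,"wy":0,"wz":-42,"grip":-1},{"x":0.1578,"y":0.0394,"z":0,"wx":0,"wy":0,"wz":-48,"grip":-1},{"x":0.1578,"y":0.0394,"z":0.04,"wx":0,"wy":0,"wz":-48,"grip":-1},{"x":0.1578,"y":0.0394,"z":0.1,"wx":0,"wy":0,"wz":-48,"grip":-1}]'
echo;python3 -m jog '[{"x":0,"y":0.02,"z":0.04,"wx":0,"wy":0,"wz":0,"grip":-1},{"x":0,"y":0.04,"z":0.06,"wx":0,"wy":0,"wz":0,"grip":-1},{"x":0,"y":0.04,"z":0.06,"wx":0,"wy":0,"wz":0,"grip":-1}]'
python3 - <<'E'
from h import *
s=mounts('t6.png')
cv2.imwrite('pics/fin.png',cv2.resize(s['pixels'][90:280,110:450],None,fx=2.3,fy=2.3,interpolation=cv2.INTER_CUBIC)[:,:,::-1])
E
```

```text
time_s: 34.28
tool_pos: [402.5, 227.5, 41.0]
tcp_rot: [-0.327, 0.945, 0.001, 0.006]
force: [10.9, 14.0, -12.7]
gripper_width: 0.2
grasp_force: 8.9

time_s: 34.52
tool_pos: [402.9, 227.8, 40.9]
tcp_rot: [-0.326, 0.945, 0.001, 0.006]
force: [9.0, 12.2, -8.1]
gripper_width: 0.6
grasp_force: 7.5

time_s: 35.52
tool_pos: [555.2, 264.3, 39.5]
tcp_rot: [0.085, 0.996, -0.0, -0.001]
force: [0.3, -0.3, 0.5]
gripper_width: 0.7
grasp_force: 0.0

time_s: 36.52
tool_pos: [402.4, 227.6, 41.0]
tcp_rot: [-0.327, 0.945, 0.001, 0.006]
force: [11.8, 14.9, -12.1]
gripper_width: 0.6
grasp_force: 9.0

time_s: 36.78
tool_pos: [402.8, 227.9, 40.9]
tcp_rot: [-0.326, 0.945, 0.001, 0.006]
force: [10.7, 12.0, -8.1]
gripper_width: 0.3
grasp_force: 7.6

time_s: 37.78
tool_pos: [554.0, 263.9, 138.3]
tcp_rot: [0.086, 0.996, -0.001, -0.003]
force: [1.3, 0.8, -1.0]
gripper_width: 0.5
grasp_force: 0.0

time_s: 38.15
tool_pos: [556.4, 305.7, 201.5]
tcp_rot: [0.085, 0.996, 0.001, 0.001]
force: [-0.1, -0.3, -0.7]
gripper_width: 1.0
grasp_force: 0.0
zt 28.8 ctr [ 697.6 -234.6] r 23.6 hsv [ 21.  22. 108.]
zt 29.6 ctr [ 644.3 -211.2] r 48.6 hsv [ 22.  21. 120.]
zt 30.0 ctr [ 663.4 -181.8] r 9.7 hsv [ 24.  19. 113.]
zt 25.9 ctr [ 524.9 -252.1] r 8.4 hsv [ 82. 133. 142.]
zt 46.8 ctr [ 445.4 -238.3] r 9.1 hsv [ 21.  41. 186.]
zt 26.0 ctr [ 375.3 -171.4] r 8.5 hsv [ 83. 130. 150.]
zt 25.9 ctr [ 307.7 -188.5] r 8.7 hsv [159.  97. 209.]
zt 26.2 ctr [ 290.7 -389.4] r 17.1 hsv [  3. 174. 156.]
```

View pics/fin.png

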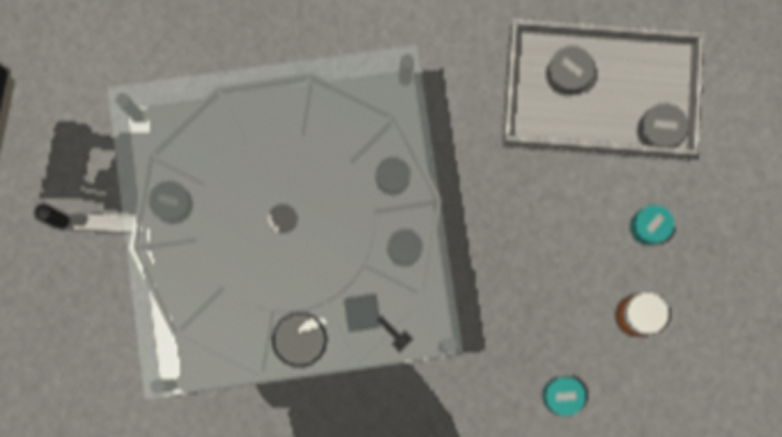

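The standard is at the pointer (crop (362,313)), the lever is home, and both wide mounts are in the tray. Mount3 now sits by the tray corner (665,126), so I'll check that it lies flat inside.

```bash
python3 - <<'E'
from h import *
s=snap('top');W=cloud(s)
print(W[139:154:2,391:408:2,2].round(0));print(ray(s,399,144.5,28).round(1))
c=snap('scene')['pixels'][270:410,210:370];cv2.imwrite('pics/tray.png',cv2.resize(c,None,fx=4,fy=4,interpolation=cv2.INTER_CUBIC)[:,:,::-1])
E
```

```text
[[29. nan 29. 30. 29. 28. 27. 28.  7.]
 [27. 29. 29. 32. 31. 30. 30. 28. 29.]
 [24. 28. 27. 30. 28. 29. 27. 27. 28.]
 [28. 28. 30. 29. 28. 28. 27. 32. 30.]
 [27. 30. 27. 26. 28. 29. 31. 30. 28.]
 [28. 29. 28. 28. 27. 28. 30. 29. 27.]
 [24. 28. 29. 29. 25. 28. 29. 30.  6.]
 [12. 22. 27. 28. 28. 28. 32.  3.  2.]]
[ 612.4 -264.1   28. ]
```

View pics/tray.png

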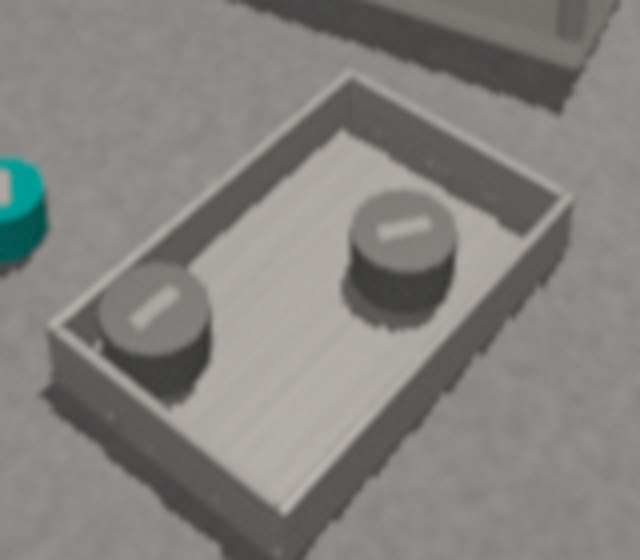

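Both mounts stand flat on the tray floor with level tops at about 28 mm, at crop (155,310) and (403,235).

```bash
python3 -c "
from plant import bot
print(bot.job_done())"
```

```text
the job is handed in; nothing more can be done
None
```

The job is handed in: one mount fitted and is in the carousel, two were too wide and are in the tray, seven strokes left the standard at the pointer, and the jar was not moved.

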